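# Latch the service cover and hold the recessed reset button

### The arm

A 6-joint arm with a two-finger parallel gripper is mounted at the origin on the work surface; the furniture and walls round the work are solid. World frame = base frame: x ahead of the robot, y to its left, z up, the work surface at z = 0. Lengths are in m, angles in rad, forces in N, time in s.
With the tool pointing down it reaches from about 0.35 to 0.925 m from the base axis. Payload 6.4 kg.
Tool frame: the origin (TCP) lies midway between the tips of the shut fingers; the grasp point (between the pads) lies 19 mm behind it; z points along the fingers, y is the direction in which the jaws open and shut (so a half turn about z gives the same grasp; the last joint's range is limited). The gripper opens to 85 mm and grips with 20 to 120 N. Pads are 22 mm wide; open, the fingers measure 114 mm over their backs; the gripper's body (76 mm by 85 mm) begins 54 mm behind the grasp point. The pads swing forward as they close: fully open they stand 13 mm farther back than shut.
Start: joints at [1.102, 0.245, 1.558, -0, 1.339, -0.174], TCP at [0.189, 0.622, 0.204] pointing down, gripper open.
Joint ranges: [-3.13, 3.13], [-1.02, 2.26], [0.13, 2.54], [-0.95, 4.09], [0.21, 2.88], [-2.74, 2.74]. Speed limits (rad/s): [2.57, 2.57, 3.14, 3.14, 3.14, 3.14].

### API

Orientations are given as a unit quaternion [w, x, y, z].
In Python, from bench import bot, cams, ticket gives the robot as it stands.
- The arm moves only by the tool arm_command, never from a script. Its argument "motion" is a list of rows, each a list of 4 numbers: the shift along the tool's x, y, z in m, then the turn about the tool's z in degrees. A call has 1 to 8 rows; each row shifts and turns the commanded pose from where the row before left it, along the tool's axes as they then stand; what a row does not reach is not made up. A row lasts 1/8 s, in which the tool goes at most 62.5 mm and 10.7 degrees, less where a joint would pass 70% of its speed; a pose out of reach is approached as far as the arm can. A call with a gripper value outside its range is refused whole. "fingers" is the finger opening in m, from 0 to 0.0854, set as the call begins (left out, the last holds). The fingers move at their own pace and stop on an object; "newtons" is the grip in N (left out, the last holds). Time passes only in rows, so rows that do not move let the fingers close. It gives the time, the measured TCP pose, the force and the opening at its end, in the units of the state.
- bot.read_state(): the state, without advancing time (a new reading comes with each control period).
- cams.camera(name): name is "side" or "top"; returns the picture (420x560x3 uint8, blue, green, red); there is no depth.
- cams.calibration(name): a dict with "fovy" (degrees; the focal length in pixels is half the picture's height over the tangent of half this angle, whatever the lens; pixels are square), "cx", "cy" (the principal point, pixels), "cam_to_world" (4x4, takes a point from camera to world coordinates). Camera axes: x right, y up, looking along -z (the intrinsics and any distortion apply to the point x, -y, -z); pixel columns grow to the right and rows downward; lengths in m; the calibration is good to about 2 mm. A picture is of the moment at which its call begins. calibration takes no time and is no camera call.
- ticket.sign_off(): hands the job in, once; it reports no verdict.
The state is a dict: "time": time; "joint_positions": joint angles; "dq": joint speeds; "tau": joint torques, N m; "tool_pos": TCP position; "eef_rot": TCP orientation; "contact_force": force on the tool from outside, world axes, zero at the start; "wrist_torque": the same for the moment, N m; "opening": opening from 0.0 (shut) to 1.0 (fully open).
Only numpy, scipy, OpenCV 4.12 (cv2) and the standard library are available. Lean on these libraries where they do the work, as an engineer would, in place of code of your own. Each camera call takes 0.05 s, during which the arm holds its last target. There are 200 camera calls.

### The job

Turn the turnbutton on the small grey instrument box so that it crosses the edge of the white cover and secures it. Then take the blue-handled stylus out of its stand, put its steel tip through the hole in the cover and press the red reset button beneath it all the way down, keeping the stylus upright; finish while still holding the stylus and the button down. Keep the cover shut throughout, press the button only with the cover latched, and leave the mug, ring gauge, oil pot and tape roll where they are.

Things in the scene. Friction and masses are not known exactly. Their poses are not given: they have to be found in the camera images.
- unit: Grey instrument box fixed to the desk, 130 (its x) x 170 (y) x 48 mm high; origin: centre of its underside, z up. Its front (-x, dark display window, lamps) looks roughly to the robot. A white cover, 92 (x) x 104 (y) x 4 mm, lies shut on top (upper face 52 mm above the desk), hinged at its far (+x) edge; its near edge is at x = -42 mm.
- cover (a joint): Cover hinge: 0 = shut flat (start; it stays down by its own weight), grows as the near edge is lifted.
- turnbutton_wing (a point): Top centre of the turnbutton's upright black wing, on its vertical pivot; 78.5 mm above the desk, at x = -54, y = 0 mm of the box. Wing 8 mm thick, 36 mm long, centred on the pivot, standing 21 mm above a flat steel bar (14 mm wide, its top at 57.5 mm). The point turns with it: y axis along the wing to the bar's long end, 28 mm out; x axis across the wing (the way to pinch it).
- turnbutton (a joint): Turnbutton angle: 0 = bar and wing along the box's near edge (long end to the box's +y, left), clear of the cover; grows turning clockwise seen from above; stop at 1.571 = bar points to the box's +x, across the cover's near edge (latched). Stays where left; friction about 0.03 N m. Starts between 0.1 and 0.4.
- aperture (a point): Centre of the round hole in the cover, at the cover's upper face, 14 mm diameter, marked by a ring of orange dots; 52 mm above the desk when shut.
- button_top (a point): Centre of the red reset button's flat top (22 mm diameter), straight below the hole, 18 mm below the cover's upper face when not pressed (34 mm above the desk).
- reset_button (a joint): How far the reset button is pressed: 0 = up, 0.008 m = stop. A spring pushes it back: about 2 N at first, 6 N fully down.
- stand: Aluminium stand block fixed to the desk, 50 x 50 x 50 mm on a 62 x 62 x 5 mm black foot; origin at the centre of its underside. The stylus stands in a 9 mm hole, 47 mm deep, in the middle of its top.
- stylus: Stylus, 108 mm long, about 50 g, loose; origin at its tip, z along it up to the handle. Steel shaft, 6 mm diameter, up to 44 mm from the tip; steel flange, 20 mm diameter, 44 to 48 mm (rests on the stand's top); blue handle 14 x 14 mm square, sides along its x and y, 48 to 108 mm. In the stand its tip is 6 mm and its handle's top 114 mm above the desk.
- stylus_tip (a point): The steel tip of the stylus (same point as its origin).
- stylus_handle (a point): Middle of the blue handle's gripping length, on the stylus's axis, 84 mm from the tip.
- mug: Dark mug, 82 mm wide, 119 mm with handle, 107 mm high, loose; origin at the centre of its underside. Leave alone.
- ring_gauge: Steel ring gauge with knurled rim, 54 mm diameter, 18 mm high, loose; origin at its underside. Leave alone.
- oil_pot: Small round pale pot, 51 mm diameter, 36 mm high, loose; origin at its underside. Leave alone.
- tape_roll: Roll of tan tape lying flat, 104 mm diameter, 24 mm high, loose; origin at its underside. Leave alone.
Things that resemble listed ones, but are neither listed nor needed, are in the scene too. Of the things shaped like the unit, the grey one is meant.

How it is judged:
By the outcome, as a careful person would: the job done as asked, in the order asked, and still so for the second after the job is handed in, while the arm keeps its last pose, push and grip.
It also fails if it takes over 53 s, if anything falls off the work surface, if the arm or the gripper's body presses on something with over 40 N, if the wrist force passes 120 N, or if a joint passes its speed limit or range.

## Working session

There is one attempt and no reset: what is moved stays moved. The work goes in short steps, Python scripts to look and compute and a tool call to move; the robot and the scene stay as the last step left them, time stands still between calls to the robot, and variables do not carry over. Pictures are saved under pics/ and viewed, about 8 in all and at most 12, crops included, and the job is handed in when it is done.

Besides the shell and the picture viewer there is one more tool, called after "Call:" as name(argument=value, ...) on one line, values as JSON. arm_command: Moves the arm, as the interface text tells. Its arguments: {"type":"object","properties":{"motion":{"type":"array","items":{"type":"array","items":{"type":"number"}}},"fingers":{"type":"number"},"newtons":{"type":"number"}},"required":["motion"]}

```bash
mkdir -p pics; ls
python3 - <<'E'
from bench import bot,cams
import cv2
for n in("top","side"):
    cv2.imwrite(f"pics/{n}0.png",cams.camera(n)); print(n,cams.calibration(n))
print(bot.read_state())
E
```

```text
pics
top {'fovy': 54.167416144010794, 'cx': 276.2661205240838, 'cy': 208.39081368110195, 'cam_to_world': array([[-0.01000371,  0.99095853, -0.13379503,  0.3859664 ],
       [-0.99989038, -0.01137375, -0.00947942,  0.07266165],
       [-0.01091547,  0.13368553,  0.99096369,  1.08656473],
       [ 0.        ,  0.        ,  0.        ,  1.        ]])}
side {'fovy': 47.43364539257236, 'cx': 276.6861163085718, 'cy': 200.4333829672374, 'cam_to_world': array([[ 0.83233754,  0.2533885 , -0.49295891, -0.00763785],
       [-0.55425714,  0.37466265, -0.74325428, -0.69764561],
       [-0.00363879,  0.89186443,  0.45228817,  0.55576947],
       [ 0.        ,  0.        ,  0.        ,  1.        ]])}
{'time': 0.1, 'joint_positions': array([ 1.10188572e+00,  2.45758936e-01,  1.55895504e+00,  1.28048498e-05,
        1.33869066e+00, -1.74073520e-01]), 'dq': array([-1.08777600e-03, -8.23010590e-04, -3.35182340e-03, -2.54811701e-04,
        4.73469716e-05,  8.60770462e-04]), 'tau': array([ 3.91976482e-05, -4.30670035e+01, -3.27128363e+01, -1.00320453e-04,
        2.84825692e-03, -2.36575261e-06]), 'tool_pos': array([0.18859006, 0.62143885, 0.20254733]), 'eef_rot': array([-2.92187847e-04,  1.46886568e-01,  9.89152928e-01, -8.57605028e-04]), 'contact_force': array([-0.5822676 , -0.28812986,  0.86096011]), 'wrist_torque': array([-0.00621438,  0.00047247,  0.00320868]), 'opening': 0.9982673567696059}
```

View pics/top0.png

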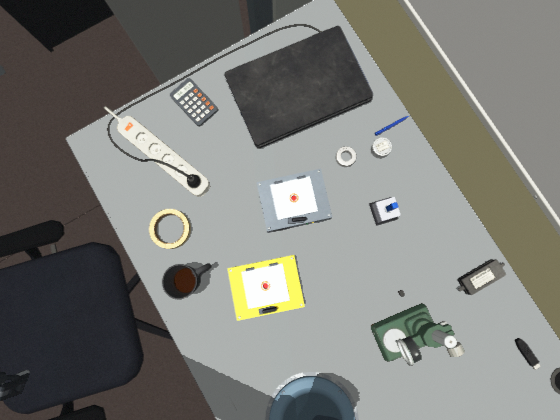

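View pics/side0.png

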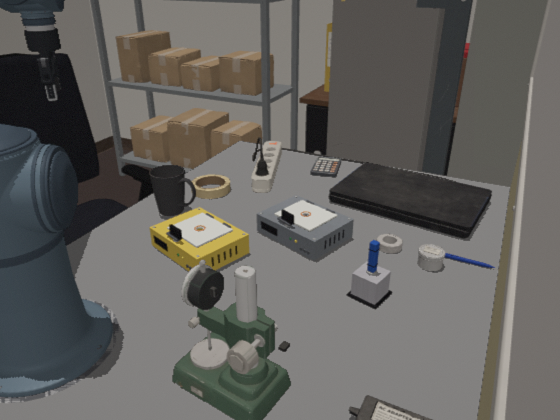

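The top view shows the grey unit at about (295,200), its turnbutton near (298,219), the hole near (294,198), and the stand with the stylus at about (386,210). The yellow unit at (266,287) is the decoy. In the side view, the grey unit is at (305,222) and the stylus handle at (374,255). I'll enlarge these next.

```bash
cat > h.py <<'E'
import numpy as np, cv2
from bench import bot,cams
from scipy.optimize import least_squares
from scipy.spatial.transform import Rotation as R
def cal(n):
    c=cams.calibration(n); return 210/np.tan(np.radians(c["fovy"]/2)),c["cx"],c["cy"],c["cam_to_world"]
def proj(n,P):
    f,cx,cy,T=cal(n); p=(np.atleast_2d(P)-T[:3,3])@T[:3,:3]
    return np.c_[cx-f*p[:,0]/p[:,2], cy+f*p[:,1]/p[:,2]]
def ray(n,uv,z):
    f,cx,cy,T=cal(n); uv=np.atleast_2d(uv)
    d=np.c_[(uv[:,0]-cx)/f,-(uv[:,1]-cy)/f,-np.ones(len(uv))]@T[:3,:3].T
    return T[:3,3]+d*((z-T[2,3])/d[:,2])[:,None]
def crop(img,x,y,w,h,s):  # enlarged crop with ticks every 10 px
    c=cv2.resize(img[y:y+h,x:x+w],None,fx=s,fy=s,interpolation=cv2.INTER_CUBIC)
    for u in range(-x%10,w,10): cv2.line(c,(int((u+.5)*s),0),(int((u+.5)*s),6),(0,255,0),1); cv2.putText(c,str(x+u),(int(u*s),16),0,.33,(0,255,0),1)
    for v in range(-y%10,h,10): cv2.line(c,(0,int((v+.5)*s)),(6,int((v+.5)*s)),(0,255,0),1); cv2.putText(c,str(y+v),(8,int((v+.5)*s)),0,.33,(0,255,0),1)
    return c
E
python3 - <<'E'
from h import *
t=cv2.imread("pics/top0.png");s=cv2.imread("pics/side0.png")
a=np.vstack([np.hstack([crop(t,252,165,84,72,5),crop(t,364,190,44,72,5)[:, :]]) ,np.hstack([crop(s,250,190,110,60,5)[:240,:420],crop(s,345,235,44,48,5)])])
print(a.shape);cv2.imwrite("pics/c1.png",a)
E
```

```text
(600, 640, 3)
```

View pics/c1.png

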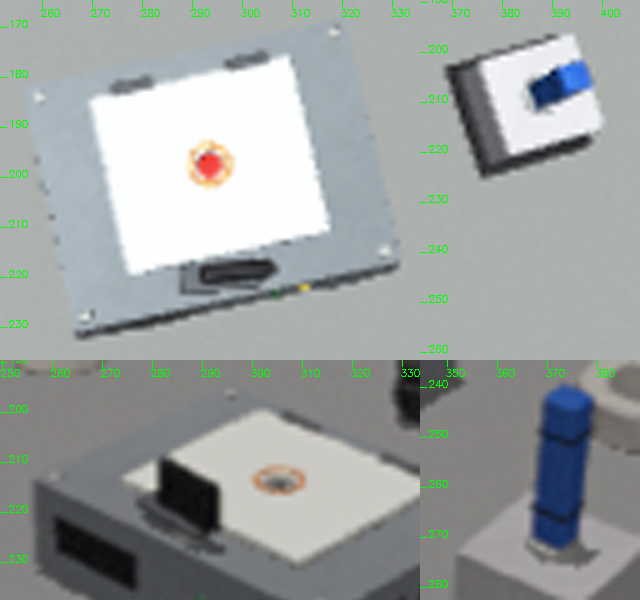

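The crops show the cover's corners, a turnbutton wing from about (292,220) to (306,218), the hole at (293,197.5), and the stand top with the upright stylus. Now I'll fit the poses.

Run:
```python
from h import *
def fit(obs,x0):
    L=np.array([o[1] for o in obs],float); 
    def w(p): c,s=np.cos(p[2]),np.sin(p[2]); return np.c_[p[0]+c*L[:,0]-s*L[:,1],p[1]+s*L[:,0]+c*L[:,1],L[:,2]]
    def r(p): W=w(p); return np.array([proj(o[0],W[i])[0]-o[2] for i,o in enumerate(obs)]).ravel()
    s=least_squares(r,x0); print(np.round(s.x,4)); print(np.round(s.fun.reshape(-1,2),1).tolist()); return s.x
C=.052;B=.048
u=[("top",(.05,.052,C),(269.5,184.1)),("top",(.05,-.052,C),(309.7,175.7)),("top",(-.042,-.052,C),(317.5,210.5)),("top",(-.042,.052,C),(277.5,219.1)),
("top",(.065,.085,B),(257.9,181.3)),("top",(.065,-.085,B),(319.5,168.9)),("top",(-.065,-.085,B),(331.1,217.5)),("top",(-.065,.085,B),(266.9,231.1))]
s=[("side",(-.042,.052,C),(273.9,213.5)),("side",(-.042,-.052,C),(309.1,230.3)),("side",(.05,.052,C),(301.9,199.1))]
for o in(u,s,u+s): p=fit(o,[.47,.05,.2])
st=[("top",(.025,.025,.055-.005),(375.1,203.1)),("top",(.025,-.025,.05),(394.1,196.3)),("top",(-.025,-.025,.05),(400.1,214.7)),("top",(-.025,.025,.05),(381.1,219.9))]
fit(st,[.45,-.13,.3])
# hole, wing
for n,uv,z in[("top",(293.3,197.4),C),("side",(305.3,213.5),C),("top",(299,218.6),.0785),("top",(292,220.2),.0785),("top",(306.5,218),.0785),("top",(394.1,204.7),.114),("side",(374.1,241.9),.114),("top",(388.5,208.1),.053)]: print(n,uv,ray(n,uv,z).round(4))
c,q=np.cos(p[2]),np.sin(p[2]); print("pivot",p[0]-.054*c,p[1]-.054*q, proj("top",[p[0]-.054*c,p[1]-.054*q,.0785]))
for n in("top","side"):
    im=cv2.imread(f"pics/{n}0.png").astype(int); b=(im[...,0]>im[...,2]+50)&(im[...,0]>im[...,1]+40)
    k,l,stt,ce=cv2.connectedComponentsWithStats(b.astype(np.uint8)); print(n,[(stt[i].tolist(),ce[i].round(1).tolist()) for i in range(1,k) if stt[i,4]>15])
```

```text
[0.5493 0.0374 0.1951]
[[0.5, 0.2], [-0.1, 0.4], [-0.1, 0.3], [-0.2, 0.1], [-1.6, 0.2], [1.3, -0.7], [0.8, -0.3], [-0.5, -0.2]]
[0.5531 0.0389 0.199 ]
[[-0.0, -0.3], [0.1, -0.3], [-0.0, 0.7]]
[0.5501 0.0373 0.1952]
[[0.5, -0.2], [-0.0, 0.0], [-0.1, 0.0], [-0.2, -0.2], [-1.6, -0.1], [1.3, -1.0], [0.9, -0.6], [-0.5, -0.6], [-0.7, 0.3], [-0.7, 0.4], [-0.5, 1.3]]
[ 0.5225 -0.2001  0.2871]
[[-0.0, -1.1], [-0.4, 0.0], [0.1, 0.2], [0.4, 0.8]]
top (293.3, 197.4) [[0.5534 0.0388 0.052 ]]
side (305.3, 213.5) [[0.5584 0.0416 0.052 ]]
top (299, 218.6) [[0.496  0.0265 0.0785]]
top (292, 220.2) [[0.4922 0.0438 0.0785]]
top (306.5, 218) [[0.4973 0.0079 0.0785]]
top (394.1, 204.7) [[ 0.5229 -0.1992  0.114 ]]
side (374.1, 241.9) [[ 0.5259 -0.1997  0.114 ]]
top (388.5, 208.1) [[ 0.523  -0.2017  0.053 ]]
pivot 0.49712620092584126 0.026793038220640074 [[298.86010734 218.15183227]]
top [([375, 116, 34, 19, 111], [390.4, 125.3]), ([386, 202, 13, 9, 57], [392.3, 206.0])]
side [([370, 240, 9, 11, 80], [374.0, 245.0]), ([369, 251, 9, 15, 109], [372.7, 258.0]), ([445, 253, 48, 14, 159], [466.9, 259.9]), ([368, 266, 9, 6, 35], [371.5, 268.7])]
```

```bash
cat >> h.py <<'E'
def yaw(s): r=R.from_quat(np.roll(s["eef_rot"],-1)).as_matrix(); return np.degrees(np.arctan2(r[1,1],r[0,1]))
def plan(tgt,turn,n):
    s=bot.read_state(); p=s["tool_pos"]; y0=yaw(s); d=(np.array(tgt)-p)/n
    print("t",round(s["time"],2),"p",p.round(4),"yaw",round(y0,2),"F",s["contact_force"].round(1),"M",s["wrist_torque"].round(2),"open",round(s["opening"]*85.4,1),"rot",s["eef_rot"].round(4))
    for i in range(n):
        a=np.radians(y0-turn*i/n); y=np.array([np.cos(a),np.sin(a),0]); x=np.array([-np.sin(a),np.cos(a),0])  # x = y x z, z down
        print([round(float(v),4) for v in(d@x,d@y,-d[2],turn/n)])
E
python3 - <<'E'
from h import *
plan([.497,.027,.2],68,12)
im=cv2.imread("pics/top0.png"); g=cv2.cvtColor(im,6)
print(g[213:226,286:312])
E
```

```text
t 0.1 p [0.1886 0.6214 0.2025] yaw 73.11 F [-0.6 -0.3  0.9] M [-0.01  0.    0.  ] open 85.3 rot [-3.000e-04  1.469e-01  9.892e-01 -9.000e-04]
[-0.039, -0.0399, 0.0002, 5.6667]
[-0.0427, -0.0359, 0.0002, 5.6667]
[-0.0461, -0.0315, 0.0002, 5.6667]
[-0.049, -0.0268, 0.0002, 5.6667]
[-0.0514, -0.0218, 0.0002, 5.6667]
[-0.0533, -0.0166, 0.0002, 5.6667]
[-0.0547, -0.0113, 0.0002, 5.6667]
[-0.0555, -0.0059, 0.0002, 5.6667]
[-0.0558, -0.0003, 0.0002, 5.6667]
[-0.0556, 0.0052, 0.0002, 5.6667]
[-0.0548, 0.0106, 0.0002, 5.6667]
[-0.0535, 0.016, 0.0002, 5.6667]
[[254 254 254 254 254 254 254 254 254 254 254 254 254 254 254 253 253 253
  252 250 214 192 149 128 168 168]
 [254 254 254 254 254 254 254 254 254 254 254 253 253 253 251 238 225 221
  162 169 169 167 169 169 169 168]
 [254 254 254 254 254 254 253 253 253 252 250 216 224 187 164 171 171 174
  173 166 169 168 167 169 170 170]
 [254 253 253 253 252 252 236 198 185 160 167 166 165 166 164 156 139 167
  157 137 166 168 168 169 169 169]
 [251 236 203 183 129 169 158 130 132 111 103  88  74  60  55  46  32  39
   40  44  97 166 170 170 169 169]
[... 173 characters left out ...]
68  63  60
   51  48  76 126 171 171 169 168]
 [170 160 118 125 125 111  44  74  62  52  41  38  32  31  39  39  46  41
   53  91 146 172 172 168 169 170]
 [170 157 109 126 127 118  75  48  48  52  63  76  76  82 102 105 122 112
  125 171 172 172 166 165 164 160]
 [172 157 101 126 126 128 127 124 123 120 124 116 111 106 101  94  87 112
  164 165 164 156 115 109  89 101]
 [173 160  99 105  99  96  93  91  93 114 172 171 170 168 167 165 159 131
  113 104  70  85  75  91 101 117]
 [176 174 173 171 170 171 170 169 165 168 166 160 135 114 110  87  72  83
   90  98 106 107 130 175 175 174]
 [174 175 172 166 164 165 164 154 116 112  87  70  75  89  90 100 114 157
  175 174 175 174 175 176 174 174]]
```

Call:
arm_command(motion=[[-0.039, -0.04, 0, 5.7], [-0.043, -0.036, 0, 5.7], [-0.046, -0.0315, 0, 5.7], [-0.049, -0.027, 0, 5.7], [-0.0515, -0.022, 0, 5.7], [-0.053, -0.0165, 0, 5.7], [-0.0545, -0.011, 0, 5.7], [-0.0555, -0.006, 0, 5.7]], fingers=0.045, newtons=30)

```text
time: 1.1
tool_pos: [0.3939, 0.2234, 0.2034]
eef_rot: [-0.0, 0.52, 0.854, 0.0]
contact_force: [0.3, 0.5, -0.1]
opening: 0.529
```

Call:
arm_command(motion=[[-0.056, 0, 0, 5.7], [-0.0555, 0.005, 0, 5.7], [-0.055, 0.0105, 0, 5.7], [-0.0535, 0.016, 0, 5.3], [0, 0, 0, 0], [0, 0, 0, 0]])

```text
time: 1.85
tool_pos: [0.495, 0.0264, 0.2031]
eef_rot: [-0.001, 0.675, 0.738, -0.0]
contact_force: [-0.5, -0.4, 0.2]
opening: 0.527
```

Run:
```python
from h import *
plan([.497,.027,.1],0,2)
for n in("top","side"): cv2.imwrite(f"pics/{n}1.png",cams.camera(n))
t=cv2.imread("pics/top1.png");s=cv2.imread("pics/side1.png")
cv2.imwrite("pics/c2.png",np.hstack([crop(t,250,160,100,140,4),crop(s,250,130,100,140,4)]))
```

```text
t 1.85 p [0.495  0.0264 0.2031] yaw 5.11 F [-0.5 -0.4  0.2] M [-0.02  0.04  0.04] open 45.0 rot [-7.000e-04  6.749e-01  7.379e-01 -2.000e-04]
[0.0002, 0.001, 0.0515, 0.0]
[0.0002, 0.001, 0.0515, 0.0]
```

View pics/c2.png

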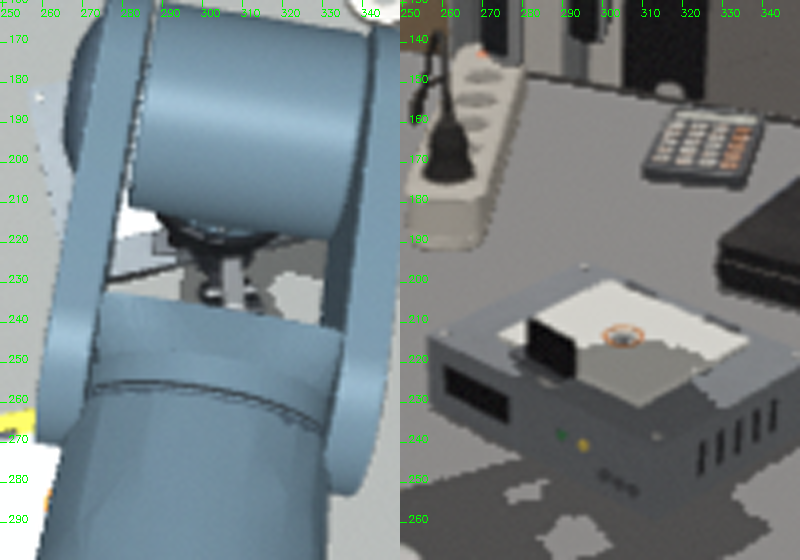

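The arm hides the unit in the top view. The side view still shows the wing (top centre about (287.5,212.7)) and the shut cover. I'll descend to just above the wing and check the fingertips against the wing in this view.

Call:
arm_command(motion=[[0, 0.001, 0.045, 0], [0, 0.001, 0.045, 0], [0, 0, 0, 0]], fingers=0.03)

```text
time: 2.33
tool_pos: [0.494, 0.028, 0.1102]
eef_rot: [-0.004, 0.674, 0.739, -0.002]
contact_force: [-0.2, -0.2, -0.5]
opening: 0.353
```

Run:
```python
from h import *
plan([.497,.027,.0625],0,2)
s=bot.read_state();T=s["tool_pos"]
print("tcp proj",proj("side",T),"wing",ray("side",(287.5,212.7),.0785))
im=cams.camera("side");cv2.imwrite("pics/side2.png",im)
c=crop(im,250,160,90,80,8)
y=np.radians(yaw(s));d=np.array([np.cos(y),np.sin(y),0])
for k in(-.015,0,.015):
    p=proj("side",T+k*d)[0]; cv2.drawMarker(c,(int((p[0]-250+.5)*8),int((p[1]-160+.5)*8)),(0,0,255),0,10)
cv2.imwrite("pics/c3.png",c)
```

```text
t 2.33 p [0.494  0.028  0.1102] yaw 5.23 F [-0.2 -0.2 -0.5] M [ 0.05  0.03 -0.03] open 30.1 rot [-0.0035  0.6741  0.7386 -0.0022]
[-0.0006, 0.0014, 0.0239, 0.0]
[-0.0006, 0.0014, 0.0239, 0.0]
tcp proj [[284.90131726 199.64518954]] wing [[0.49978766 0.0265085  0.0785    ]]
```

View pics/c3.png

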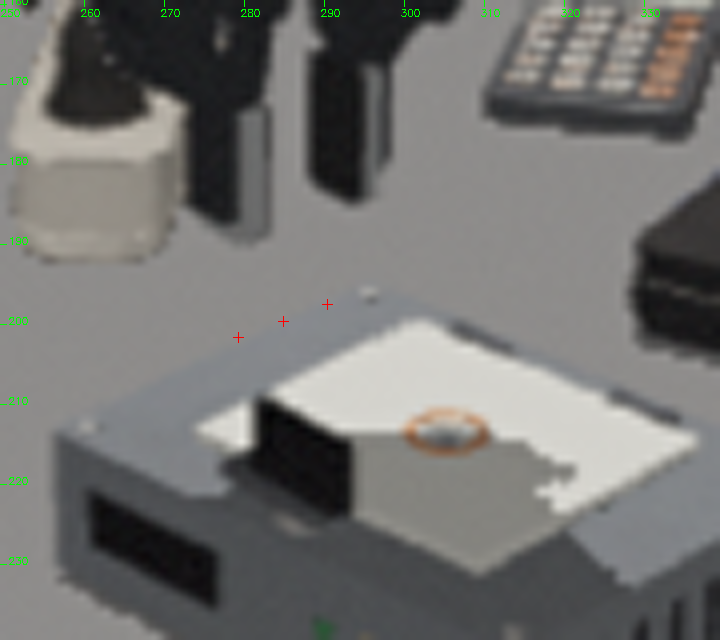

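The fingertips in the picture end near (283,190) and (294,184), about 12 px above the projected TCP at (285,199.6). I need to find out why before going lower, so I'll compare with the earlier pictures.

Run:
```python
from h import *
def mk(f,T,yw,hw,x0,y0,w,h,s):
    im=cv2.imread(f);c=crop(im,x0,y0,w,h,s);d=np.array([np.cos(yw),np.sin(yw),0]);e=np.array([-d[1],d[0],0])
    for k,dz in((-hw,0),(0,0),(hw,0),(0,.02),(0,-.02)):
        p=proj("side",np.array(T)+k*d+[0,0,dz])[0];print(f,k,dz,p.round(1)); cv2.drawMarker(c,(int((p[0]-x0+.5)*s),int((p[1]-y0+.5)*s)),(0,0,255),0,10)
    return c
a=mk("pics/side0.png",[.1886,.6214,.2025],np.radians(73.1),.0425,0,10,90,120,4)
b=mk("pics/side1.png",[.495,.0264,.2031],np.radians(5.1),.0225,240,80,100,120,4)
cv2.imwrite("pics/c4.png",np.hstack([a,b]))
```

```text
pics/side0.png -0.0425 0 [ 56.  116.6]
pics/side0.png 0 0 [ 57.8 112. ]
pics/side0.png 0.0425 0 [ 59.4 107.6]
pics/side0.png 0 0.02 [ 56.1 104.4]
pics/side0.png 0 -0.02 [ 59.4 119.5]
pics/side1.png -0.0225 0 [277.1 160.6]
pics/side1.png 0 0 [286.  157.9]
pics/side1.png 0.0225 0 [294.6 155.3]
pics/side1.png 0 0.02 [286.  148.4]
pics/side1.png 0 -0.02 [285.9 167.2]
```

View pics/c4.png

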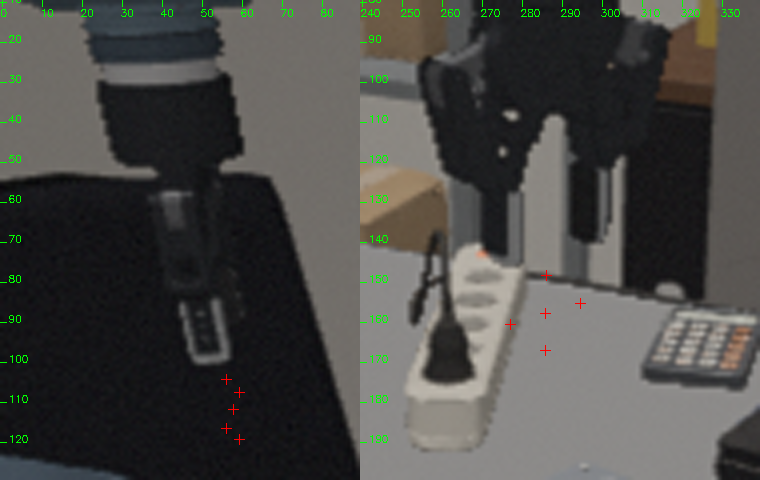

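At every opening the fingertips show about 25 mm higher than the stated TCP. I'll close the fingers in free air and measure the shut tips directly.

Call:
arm_command(motion=[[0, 0, 0, 0], [0, 0, 0, 0], [0, 0, 0, 0], [0, 0, 0, 0]], fingers=0)

```text
time: 2.88
tool_pos: [0.4978, 0.0262, 0.1141]
eef_rot: [0.0, 0.675, 0.738, 0.0]
contact_force: [1.0, 0.5, -0.1]
opening: -0.002
```

Run:
```python
from h import *
plan([.497,.027,.0625],0,1)
s=bot.read_state(); print(proj("side",s["tool_pos"]))
im=cams.camera("side");cv2.imwrite("pics/side3.png",im)
g=cv2.cvtColor(im,6);print("cols 276-300");
for r in range(176,206): print(r,g[r,274:302:1])
```

```text
t 2.88 p [0.4978 0.0262 0.1141] yaw 5.11 F [ 1.   0.5 -0.1] M [ 0.03  0.04 -0.02] open -0.2 rot [4.000e-04 6.749e-01 7.379e-01 2.000e-04]
[0.0009, -0.0007, 0.0516, 0.0]
[[286.91302475 197.82449446]]
cols 276-300
176 [121 136 140 140 141 140  92  40  28  31  30  31  32  65  97 106  90  64
  98  90  63 128 140 139 140 140 138 139]
177 [108 133 140 140 141 139  91  40  29  30  28  29  31  64  99 106  88  62
  98  92  63 128 141 140 139 140 139 139]
178 [114 135 141 140 140 140  92  43  26  26  31  29  30  66  99 105  79  58
  98  90  62 130 141 140 139 139 139 140]
179 [135 140 141 140 141 139  91  43  28  29  28  30  32  65 100 105  78  58
  98  89  64 129 140 140 140 138 140 140]
180 [134 140 140 139 140 139 105  52  30  28  30  28  32  66  97 106  77  57
  97  91  82 130 140 139 140 139 140 139]
181 [136 140 139 140 140 139 109  58  27  26  28  25  32  66  98 106  77  58
  96  98 114 136 139 139 140 141 140 140]
182 [134 140 140 140 140 141 138  99  56  30  26  24  32  64  99 106  78  55
  99 114 135 141 141 139 140 140 140 140]
183 [139 140 139 140 140 140 141 137 105  68  44  32  3
[... 1981 characters left out ...]
139 139 140 139 139 142 140 140 138 138 138 138 137 136 136 137
 137 135 134 134 134 135 140 145 174 183]
201 [140 140 139 139 141 139 139 139 139 136 136 136 136 136 137 135 135 136
 137 135 133 133 138 144 174 183 205 210]
202 [139 139 140 139 139 139 139 137 135 137 137 137 136 136 134 135 135 135
 134 133 141 152 176 183 205 209 211 211]
203 [140 140 139 139 137 136 135 135 135 136 137 135 134 135 135 135 133 134
 141 152 178 204 211 210 211 211 210 210]
204 [138 137 137 135 135 134 135 136 135 136 136 137 137 136 135 135 140 151
 179 204 210 211 211 210 210 210 210 210]
205 [134 134 134 134 134 135 135 135 136 135 136 135 136 135 142 153 178 204
 210 211 211 210 211 210 210 210 210 210]
```

The shut tips end near (288,186), against a projected TCP of (287,198). So the fingers look about 28 mm shorter than stated, while sideways they agree. I'll test by contact: go to the stated height, which is safe either way, close, and read the opening.

Call:
arm_command(motion=[[0, 0.001, 0, 0], [0, 0, 0.025, 0], [0, 0, 0.025, 0], [0, 0, 0, 0], [0, 0, 0, 0], [0, 0, 0, 0]], fingers=0.035)

```text
time: 3.68
tool_pos: [0.4995, 0.0262, 0.0649]
eef_rot: [0.001, 0.675, 0.738, 0.001]
contact_force: [-0.3, 0.1, 0.1]
opening: 0.409
```

Call:
arm_command(motion=[[0, 0, 0, 0], [0, 0, 0, 0], [0, 0, 0, 0], [0, 0, 0, 0]], fingers=0, newtons=20)

```text
time: 4.18
tool_pos: [0.4985, 0.0264, 0.0636]
eef_rot: [0.0, 0.675, 0.738, 0.0]
contact_force: [0.2, 0.8, 0.3]
opening: 0.003
```

Run:
```python
from h import *
plan([.4975,.027,.0625],0,1)
im=cams.camera("side");cv2.imwrite("pics/side4.png",im)
cv2.imwrite("pics/c5.png",crop(im,250,150,90,90,6))
```

```text
t 4.17 p [0.4985 0.0264 0.0636] yaw 5.11 F [0.2 0.8 0.3] M [ 0.03  0.03 -0.  ] open 0.2 rot [0.     0.6749 0.7379 0.    ]
[0.0007, -0.0009, 0.0011, 0.0]
```

View pics/c5.png

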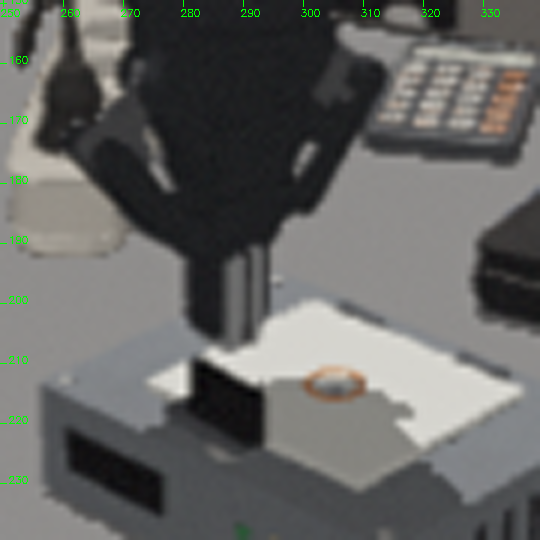

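Confirmed: the fingers shut fully to 0.2 mm with the tips clearly above the wing (tip near edge at about (289,207), wing top about (281–293, 210–217)). I'll work out the real tip offset.

Run:
```python
from h import *
for f,T in(("side3",[.4978,.0262,.1141]),("side4",[.4985,.0264,.0636])):
    T=np.array(T); g=cv2.cvtColor(cv2.imread(f"pics/{f}.png"),6)
    for dz in(0,.02,.025,.03,.035): print(f,dz,proj("side",T+[.001,-.011,dz]).round(1),proj("side",T+[0,0,dz]).round(1))
g=cv2.cvtColor(cv2.imread("pics/side4.png"),6)
for r in range(198,213): print(r,g[r,278:300])
```

```text
side3 0 [[290.4 199.7]] [[286.9 197.8]]
side3 0.02 [[290.5 190.9]] [[287.  189.1]]
side3 0.025 [[290.5 188.7]] [[287.  186.9]]
side3 0.03 [[290.5 186.5]] [[287.  184.7]]
side3 0.035 [[290.5 184.2]] [[287.  182.4]]
side4 0 [[290.4 221.1]] [[287.  219.1]]
side4 0.02 [[290.5 212.7]] [[287.  210.7]]
side4 0.025 [[290.5 210.6]] [[287.1 208.6]]
side4 0.03 [[290.5 208.4]] [[287.1 206.5]]
side4 0.035 [[290.5 206.3]] [[287.1 204.4]]
198 [142 143 106  55  28  29  28  29  32  66  98 107  92  64 100  92  63 126
 135 137 137 136]
199 [144 141 109  56  32  29  26  30  32  65  99 108  93  64  99  91  63 126
 138 136 135 135]
200 [142 142 120  65  31  28  27  31  35  67 100 108  93  65  99  92  65 125
 137 136 141 147]
201 [143 141 106  54  28  28  29  30  34  65  99 107  91  64  99  91  73 126
 141 147 176 186]
202 [141 141 110  57  29  27  27  28  35  64 100 109  92  66  99  92  96 149
 179 186 206 212]
203 [138 140 136  82  33  27  28  28  35  66  99 109  89  63  97 106 164 205
 213 212 213 213]
204 [135 137 137 106  63  35  27  26  31  66 100 107  79  57 101 145 204 214
 213 213 212 212]
205 [136 136 139 136 114  76  46  31  38  67 100 105  76  55 106 167 208 214
 212 212 212 212]
206 [135 136 136 138 135 119  96  67  69  84  99 105  77  71 118 185 209 212
 212 212 212 212]
207 [136 135 135 136 138 135 134 135 120 105 101 115 122 147 168 205 213 213
 212 212 211 212]
208 [135 136 135 136 133 139 176 208 186 147 136 168 205 213 212 213 212 212
 212 212 212 212]
209 [133 135 140 129  97 125 171 207 215 213 213 212 215 214 213 212 213 211
 212 212 211 212]
210 [140 153 176 121  50  42  72 143 202 212 215 214 212 212 212 212 212 211
 212 212 212 212]
211 [180 208 214 136  40  10  12  44  89 143 201 212 214 213 213 212 212 213
 213 213 214 213]
212 [213 216 215 138  42  17  15  12  13  47 109 172 205 212 215 210 213 210
 209 209 210 210]
```

The reported TCP lies about 31 mm beyond the real fingertips. I'll open, descend 30 mm so the real tips come to about 64 mm, and pinch.

Call:
arm_command(motion=[[0, 0, 0, 0], [0, 0, 0, 0], [0, 0, 0.015, 0], [0, 0, 0.015, 0], [0, 0, 0, 0], [0, 0, 0, 0]], fingers=0.03)

```text
time: 4.97
tool_pos: [0.4984, 0.0264, 0.0333]
eef_rot: [-0.0, 0.675, 0.738, -0.0]
contact_force: [-0.5, -0.5, 0.8]
opening: 0.351
```

Call:
arm_command(motion=[[0, 0, 0, 0], [0, 0, 0, 0], [0, 0, 0, 0], [0, 0, 0, 0]], fingers=0, newtons=30)

```text
time: 5.48
tool_pos: [0.4978, 0.0263, 0.0341]
eef_rot: [-0.001, 0.675, 0.738, -0.001]
contact_force: [-5.9, -0.3, 4.5]
opening: 0.082
```

Run:
```python
from h import *
plan([.4975,.027,.0335],0,1)
im=cams.camera("side");cv2.imwrite("pics/side5.png",im)
cv2.imwrite("pics/c6.png",crop(im,250,170,80,70,6))
```

```text
t 5.47 p [0.4978 0.0263 0.0341] yaw 5.13 F [-5.9 -0.3  4.5] M [-0.18  0.82  0.01] open 7.0 rot [-6.000e-04  6.747e-01  7.381e-01 -8.000e-04]
[0.0008, -0.0003, 0.0006, 0.0]
```

The wing is gripped at 7 mm opening, with a small side load. I'll ease that off and then turn clockwise.

Call:
arm_command(motion=[[0, -0.001, -0.001, 0], [0, 0, 0, 0], [0, 0, 0, 0]])

```text
time: 5.9
tool_pos: [0.4978, 0.0263, 0.0342]
eef_rot: [0.0, 0.675, 0.738, 0.0]
contact_force: [5.0, -0.3, -9.9]
opening: 0.089
```

Call:
arm_command(motion=[[0, 0, 0, 7], [0, 0, 0, 7], [0, 0, 0, 7], [0, 0, 0, 7], [0, 0, 0, 0], [0, 0, 0, 0]])

```text
time: 6.65
tool_pos: [0.498, 0.0262, 0.0343]
eef_rot: [0.0, 0.833, 0.553, 0.001]
contact_force: [5.2, -1.8, -9.9]
opening: 0.085
```

Call:
arm_command(motion=[[0, 0.0005, 0.0007, 7], [0, 0, 0, 7], [0, 0, 0, 7], [0, 0, 0, 7], [0, 0, 0, 7], [0, 0, 0, 7], [0, 0, 0, 0], [0, 0, 0, 0]])

```text
time: 7.65
tool_pos: [0.4981, 0.026, 0.0342]
eef_rot: [0.0, 0.976, 0.218, 0.0]
contact_force: [1.0, -1.0, -3.3]
opening: 0.08
```

Call:
arm_command(motion=[[0, 0, 0, 5], [0, 0, 0, 5], [0, 0, 0, 4], [0, 0, 0, 0], [0, 0, 0, 0]])

```text
time: 8.28
tool_pos: [0.4981, 0.026, 0.0341]
eef_rot: [0.0, 0.995, 0.098, 0.0]
contact_force: [0.6, -1.0, -1.5]
opening: 0.084
```

Run:
```python
from h import *
plan([.4975,.027,.0335],0,1)
```

```text
t 8.28 p [0.4981 0.026  0.0341] yaw -78.79 F [ 0.6 -1.  -1.5] M [-0.27 -0.14  0.15] open 7.2 rot [2.000e-04 9.952e-01 9.770e-02 1.000e-04]
[-0.0004, -0.0011, 0.0006, 0.0]
```

Call:
arm_command(motion=[[0, 0, 0, 4], [0, 0, 0, 0], [0, 0, 0, 0]])

```text
time: 8.65
tool_pos: [0.4981, 0.026, 0.0342]
eef_rot: [0.0, 0.998, 0.063, 0.0]
contact_force: [0.2, -1.6, 1.8]
opening: 0.081
```

Run:
```python
from h import *
plan([.4975,.027,.0335],0,1)
```

```text
t 8.65 p [0.4981 0.026  0.0342] yaw -82.73 F [ 0.2 -1.6  1.8] M [-0.29 -0.05  0.87] open 7.0 rot [3.00e-04 9.98e-01 6.34e-02 1.00e-04]
[-0.0005, -0.0011, 0.0007, 0.0]
```

The torque rose to 0.87 N m at the stop, so the turnbutton is latched. Now release, rise and look.

Call:
arm_command(motion=[[0, 0, 0, 0], [0, 0, 0, 0], [0, 0, 0, 0], [0, 0, -0.03, 0], [0, 0, -0.04, 0], [0, 0, -0.045, 0], [0, 0, 0, 0], [0, 0, 0, 0]], fingers=0.035)

```text
time: 9.65
tool_pos: [0.4974, 0.0262, 0.1482]
eef_rot: [-0.0, 0.998, 0.062, -0.0]
contact_force: [-0.0, -0.4, -1.0]
opening: 0.408
```

Run:
```python
from h import *
plan([.5243,-.2003,.15],0,4)
s=cams.camera("side");cv2.imwrite("pics/side6.png",s);t=cv2.imread("pics/top0.png");s0=cv2.imread("pics/side0.png")
a=crop(s,262,195,70,45,8)[:300,:560]
b=np.hstack([crop(t,380,195,25,21,14),crop(s0,360,236,28,38,8)[:294]])
w=max(a.shape[1],b.shape[1]);pad=lambda c:cv2.copyMakeBorder(c,0,0,0,w-c.shape[1],0)
o=np.vstack([pad(a),pad(b)]);print(o.shape);cv2.imwrite("pics/c7.png",o)
```

```text
t 9.65 p [0.4974 0.0262 0.1482] yaw -82.9 F [-0.  -0.4 -1. ] M [-0.02  0.01  0.  ] open 34.8 rot [-2.000e-04  9.981e-01  6.190e-02 -5.000e-04]
[-0.0003, 0.057, -0.0004, 0.0]
[-0.0003, 0.057, -0.0004, 0.0]
[-0.0003, 0.057, -0.0004, 0.0]
[-0.0003, 0.057, -0.0004, 0.0]
(594, 574, 3)
```

View pics/c7.png

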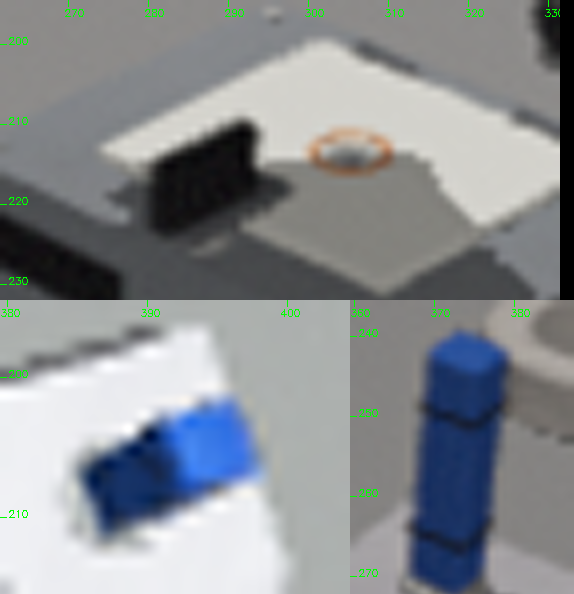

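The turnbutton now crosses the cover edge: the wing runs from about (281,222) to (292,211) and the bar tip is near (297,218). The handle's sides lie about 17° from the world axes, the same as the stand. Next, over to the stylus.

Run:
```python
from h import *
plan([.5243,-.2003,.15],-10,4)
```

```text
t 9.7 p [0.4969 0.0263 0.1475] yaw -82.9 F [-0.8 -0.2 -0.4] M [-0.03 -0.03  0.01] open 34.9 rot [-4.000e-04  9.981e-01  6.190e-02 -1.300e-03]
[-0.0002, 0.0571, -0.0006, -2.5]
[-0.0027, 0.057, -0.0006, -2.5]
[-0.0052, 0.0568, -0.0006, -2.5]
[-0.0077, 0.0565, -0.0006, -2.5]
```

Call:
arm_command(motion=[[0, 0.057, 0, -2.5], [-0.003, 0.057, 0, -2.5], [-0.005, 0.057, 0, -2.5], [-0.0075, 0.0565, 0, -2.5], [0, 0, 0, 0], [0, 0, 0, 0], [0, 0, 0, 0]], fingers=0.04)

```text
time: 10.58
tool_pos: [0.5252, -0.199, 0.148]
eef_rot: [-0.001, 0.989, 0.149, -0.001]
contact_force: [-0.6, -0.3, -0.1]
opening: 0.467
```

Run:
```python
from h import *
plan([.5243,-.2003,.15],0,1)
im=cams.camera("side");cv2.imwrite("pics/side7.png",im)
s=bot.read_state();T=s["tool_pos"]
y=np.radians(yaw(s));d=np.array([np.cos(y),np.sin(y),0])
print(proj("side",T+[0,0,.031]),proj("side",T+[0,0,.031]+.02*d),proj("side",T+[0,0,.031]-.02*d))
cv2.imwrite("pics/c8.png",crop(im,335,180,75,100,6))
```

```text
t 10.57 p [ 0.5252 -0.199   0.148 ] yaw -72.81 F [-0.6 -0.3 -0.1] M [0.04 0.01 0.01] open 39.9 rot [-7.000e-04  9.888e-01  1.494e-01 -6.000e-04]
[-0.0012, 0.001, -0.002, 0.0]
[[377.01419879 208.70200972]] [[387.80199705 212.2343198 ]] [[366.52519379 205.26753522]]
```

View pics/c8.png

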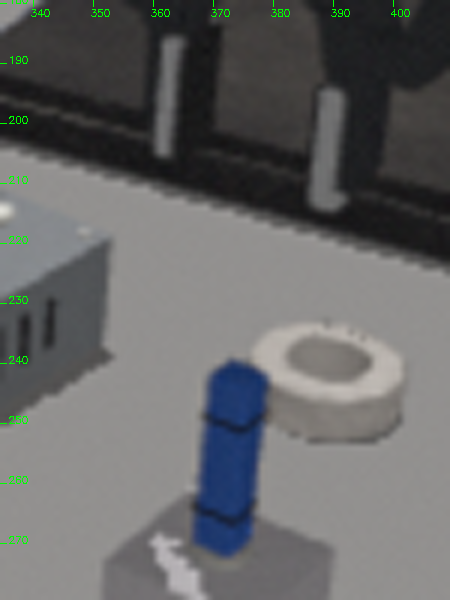

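The fingers straddle the handle axis: the tips are at about (361,205) and (389,213), and the axis extended upwards passes (377,209). Descend and grip.

Call:
arm_command(motion=[[-0.001, 0.001, 0, 0], [0, 0, 0.04, 0], [0, 0, 0.04, 0], [0, 0, 0.026, 0], [0, 0, 0, 0], [0, 0, 0, 0], [0, 0, 0, 0]])

```text
time: 11.5
tool_pos: [0.5262, -0.2024, 0.0447]
eef_rot: [0.001, 0.989, 0.149, 0.001]
contact_force: [0.1, -0.1, -0.2]
opening: 0.472
```

Call:
arm_command(motion=[[0, 0, 0, 0], [0, 0, 0, 0], [0, 0, 0, 0], [0, 0, 0, 0]], fingers=0, newtons=30)

```text
time: 12.0
tool_pos: [0.5255, -0.2021, 0.0437]
eef_rot: [0.0, 0.989, 0.149, 0.0]
contact_force: [-1.7, -0.8, 6.0]
opening: 0.157
```

Run:
```python
from h import *
plan([.5243,-.2003,.042],0,1)
```

```text
t 12.0 p [ 0.5255 -0.2021  0.0437] yaw -72.89 F [-1.7 -0.8  6. ] M [ 0.11  0.17 -0.02] open 13.4 rot [4.000e-04 9.889e-01 1.487e-01 4.000e-04]
[-0.0006, -0.002, 0.0017, 0.0]
```

The opening of 13.4 mm matches the 14 mm handle. I'll grip harder and lift.

Call:
arm_command(motion=[[0, 0, 0, 0], [0, 0, 0, 0], [0, 0, -0.01, 0], [0, 0, -0.02, 0], [0, 0, -0.025, 0], [0, 0, -0.035, 0], [0, 0, 0, 0], [0, 0, 0, 0]], newtons=80)

```text
time: 13.0
tool_pos: [0.5246, -0.2015, 0.1326]
eef_rot: [-0.0, 0.989, 0.149, -0.0]
contact_force: [-0.2, 0.3, -0.6]
opening: 0.153
```

Run:
```python
from h import *
plan([.548,.039,.133],0,5)
```

```text
t 13.0 p [ 0.5246 -0.2015  0.1326] yaw -72.89 F [-0.2  0.3 -0.6] M [-0.04 -0.01  0.01] open 13.0 rot [-2.000e-04  9.889e-01  1.488e-01 -2.000e-04]
[0.0186, -0.0446, -0.0001, 0.0]
[0.0186, -0.0446, -0.0001, 0.0]
[0.0186, -0.0446, -0.0001, 0.0]
[0.0186, -0.0446, -0.0001, 0.0]
[0.0186, -0.0446, -0.0001, 0.0]
```

Call:
arm_command(motion=[[0.02, -0.044, 0, 0], [0.02, -0.044, 0, 0], [0.02, -0.044, 0, 0], [0.02, -0.044, 0, 0], [0.02, -0.044, 0, 0], [0, 0, 0, 0], [0, 0, 0, 0], [0, 0, 0, 0]])

```text
time: 14.0
tool_pos: [0.5554, 0.0369, 0.1323]
eef_rot: [-0.0, 0.989, 0.148, -0.001]
contact_force: [0.6, -0.5, 0.3]
opening: 0.149
```

Call:
arm_command(motion=[[0, 0, 0.02, 0], [0, 0, 0.01, 0], [0, 0, 0, 0], [0, 0, 0, 0]])

```text
time: 14.5
tool_pos: [0.5563, 0.0376, 0.1035]
eef_rot: [0.0, 0.989, 0.149, 0.0]
contact_force: [0.1, -0.8, -1.1]
opening: 0.152
```

Run:
```python
from h import *
plan([.556,.039,.105],0,1)
s=bot.read_state();T=s["tool_pos"]
ims=[]
for n in("side","top"):
    im=cams.camera(n);cv2.imwrite(f"pics/{n}8.png",im)
    print(n,"tip",proj(n,T+[0,0,-.0377]).round(1),"hole@T",proj(n,[T[0],T[1],.052]).round(1))
    ims.append(crop(im,275,165,60,70,6) if n=="side" else crop(im,265,165,60,70,6))
cv2.imwrite("pics/c9.png",np.hstack(ims))
```

```text
t 14.5 p [0.5563 0.0376 0.1035] yaw -72.92 F [ 0.1 -0.8 -1.1] M [ 0.02 -0.02  0.01] open 13.0 rot [1.000e-04 9.889e-01 1.485e-01 4.000e-04]
[0.0002, -0.0014, -0.0015, 0.0]
side tip [[305.8 209. ]] hole@T [[305.6 214.5]]
top tip [[293.9 195.4]] hole@T [[293.8 196.3]]
```

View pics/c9.png

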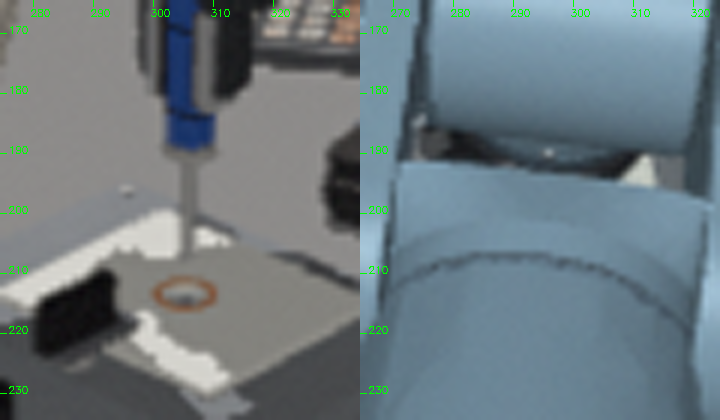

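In the side view the tip is at about (305.8,207.3), and the hole is centred at (305.3,213.3). The expected drop to the cover is 5.5 px, so it lines up to within a millimetre or two. After a 1 mm correction I'll lower in stages, watching the force.

Call:
arm_command(motion=[[-0.001, -0.0005, 0, 0], [0, 0, 0.004, 0], [0, 0, 0.004, 0], [0, 0, 0.005, 0], [0, 0, 0.005, 0], [0, 0, 0, 0], [0, 0, 0, 0]])

```text
time: 15.48
tool_pos: [0.5548, 0.0381, 0.0849]
eef_rot: [0.0, 0.989, 0.149, 0.0]
contact_force: [0.4, -0.7, 0.1]
opening: 0.15
```

Run:
```python
from h import *
plan([.5552,.0378,.072],0,1)
```

```text
t 15.47 p [0.5548 0.0381 0.0849] yaw -72.89 F [ 0.4 -0.7  0.1] M [-0.03  0.04 -0.02] open 12.8 rot [0.000e+00 9.889e-01 1.488e-01 1.000e-04]
[0.0003, 0.0004, 0.0129, 0.0]
```

Call:
arm_command(motion=[[0, 0, 0.004, 0], [0, 0, 0.004, 0], [0, 0, 0.004, 0], [0, 0, 0, 0], [0, 0, 0, 0]])

```text
time: 16.1
tool_pos: [0.5548, 0.0381, 0.0729]
eef_rot: [-0.0, 0.989, 0.149, 0.0]
contact_force: [-0.7, 0.7, -0.8]
opening: 0.154
```

Call:
arm_command(motion=[[0, 0, 0.003, 0], [0, 0, 0.002, 0], [0, 0, 0, 0], [0, 0, 0, 0]])

```text
time: 16.6
tool_pos: [0.5552, 0.038, 0.0683]
eef_rot: [0.0, 0.989, 0.149, 0.0]
contact_force: [0.4, -0.3, 2.2]
opening: 0.149
```

The spring is pushing back now (about 2 N), so the tip is through the hole. I'll press to the stop.

Call:
arm_command(motion=[[0, 0, 0.002, 0], [0, 0, 0.002, 0], [0, 0, 0.001, 0], [0, 0, 0, 0], [0, 0, 0, 0]])

```text
time: 17.23
tool_pos: [0.5552, 0.038, 0.0632]
eef_rot: [0.0, 0.989, 0.149, 0.0]
contact_force: [0.1, -0.2, 5.5]
opening: 0.152
```

Call:
arm_command(motion=[[0, 0, 0.001, 0], [0, 0, 0, 0], [0, 0, 0, 0]])

```text
time: 17.6
tool_pos: [0.5554, 0.0381, 0.063]
eef_rot: [0.0, 0.989, 0.149, 0.001]
contact_force: [-0.5, 0.9, 9.6]
opening: 0.151
```

Call:
arm_command(motion=[[0, 0, 0.001, 0], [0, 0, 0, 0], [0, 0, 0, 0]])

```text
time: 17.98
tool_pos: [0.5556, 0.0381, 0.0628]
eef_rot: [0.0, 0.989, 0.149, 0.001]
contact_force: [-2.4, 0.9, 13.4]
opening: 0.155
```

The force climbs to 13 N while z stays put at a tip height of about 25–26 mm, so the button is on its stop. One last check picture.

Run:
```python
from h import *
im=cams.camera("side");cv2.imwrite("pics/side9.png",im)
plan([.5552,.0378,.0625],0,1)
cv2.imwrite("pics/c10.png",crop(im,255,150,90,95,6))
```

```text
t 18.02 p [0.5556 0.0381 0.0628] yaw -72.88 F [-3.6 -0.  14.7] M [ 0.08  0.68 -0.03] open 13.1 rot [2.000e-04 9.889e-01 1.488e-01 6.000e-04]
[-0.0005, 0.0001, 0.0003, 0.0]
```

View pics/c10.png

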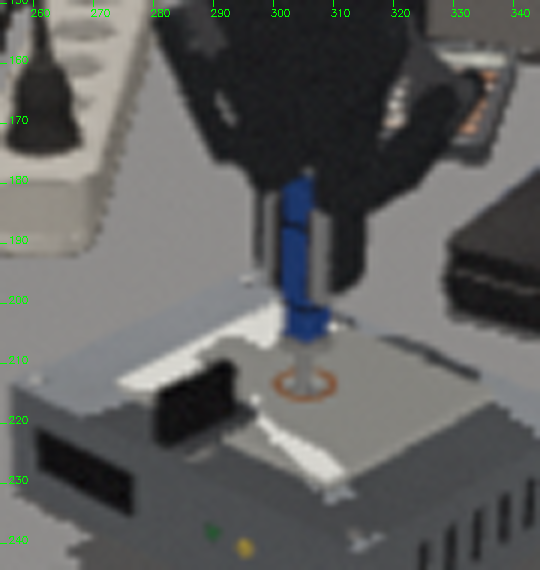

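The stylus stands upright with its shaft inside the ring of dots (305,213), the cover is flat and the turnbutton lies across its edge. I'll check that the hold is steady, then hand in.

Call:
arm_command(motion=[[0, 0, 0, 0], [0, 0, 0, 0], [0, 0, 0, 0], [0, 0, 0, 0], [0, 0, 0, 0], [0, 0, 0, 0]])

```text
time: 18.77
tool_pos: [0.5556, 0.0381, 0.0628]
eef_rot: [0.0, 0.989, 0.149, 0.001]
contact_force: [-3.1, 0.3, 12.8]
opening: 0.15
```

Run:
```python
from h import *
plan([.5552,.0378,.0625],0,1)
s=bot.read_state()
if 8<s["contact_force"][2]<25 and abs(s["tool_pos"][2]-.0628)<.0015:
    from bench import ticket; print(ticket.sign_off())
```

```text
t 18.77 p [0.5556 0.0381 0.0628] yaw -72.88 F [-3.1  0.3 12.8] M [ 0.1   0.68 -0.02] open 12.8 rot [2.000e-04 9.889e-01 1.488e-01 6.000e-04]
[-0.0005, 0.0001, 0.0003, 0.0]
the job is handed in; nothing more can be done
None
```

The job is handed in at 18.8 s. The turnbutton is latched across the cover, and the arm is holding the stylus upright through the hole with the reset button pressed to its stop.

- **Latch:** I turned the wing clockwise by about 84–88° until the torque rose to 0.87 N m at the stop. The later side pictures show the turnbutton across the near edge and the cover flat.
- **Stylus and button:** I gripped the handle at 13 mm opening with 80 N. The spring force built to 5.5 N, then rose quickly to about 13 N while the tip stayed near 25–26 mm, the height of the stop. Force and position stayed steady over a further 0.75 s. A sideways force of about 3 N remained on the tool.
- **What disagreed:** the real fingertips sit about 31 mm behind the reported TCP. I saw this in the pictures and confirmed it when the fingers first closed above the wing on nothing, so I allowed for it in every height. The two cameras also differed by 3–5 mm; I settled this using the turnbutton's pivot, found by gripping it.
- **Not checked:** I took no final picture of the mug, ring gauge, oil pot and tape roll. The arm never went down near them, and no unexpected contact force appeared.

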